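# Shut and latch the inspection cover of a gear case

### The arm

A 6-joint arm with a two-finger parallel gripper is mounted at the origin on a cart in front of the work surface, level with it; the furniture and walls round the work are solid. World frame = base frame: x ahead of the robot, y to its left, z up, the work surface at z = 0. Lengths are in m, angles in rad, forces in N, time in s.
With the tool pointing down it reaches from about 0.35 to 0.8 m from the base axis. Payload 7.3 kg.
Tool frame: the origin (TCP) lies between the finger pads; the fingertips stand 25 mm ahead of it and the grasp point (between the pads) lies 6 mm ahead of it (r.tip_extent is the distance from the TCP to the fingertips, in m); z points along the fingers, y is the line along which they close (so a half turn about z gives the same grasp; the last joint's range is limited). The gripper opens to 85 mm and grips with 20 to 120 N. Pads are 22 mm wide; open, the fingers measure 114 mm over their backs; the gripper's body (76 mm by 85 mm) begins 54 mm behind the grasp point. The pads swing forward as they close: fully open they stand 13 mm farther back than shut.
Start: joints at [1.154, 0.342, 1.524, -0, 1.275, -0.146], TCP at [0.14, 0.506, 0.256] pointing down, gripper open.
Joint ranges: [-2.53, 2.53], [-0.77, 2.02], [0.04, 2.7], [-1, 4.14], [0.28, 2.66], [-3.11, 3.11]. Speed limits (rad/s): [2.57, 2.57, 3.14, 3.14, 3.14, 3.14].

### API

Orientations are given as a unit quaternion [x, y, z, w].
In Python, from workcell import r, command_gripper, optics gives the robot as it stands. The module is installed in compiled form; this text tells all that it offers. Calls block until the motion is done:
- r.reach(position, orientation): joint-space move of the TCP to a pose.
- r.move_straight(position, orientation=None, speed=0.15, max_force=None): straight line of the TCP; orientation=None keeps the orientation; speed is the mean speed in m/s. With max_force (N) it stops when the force on the tool has changed by that much, and returns True; else False.
- r.movej(angles): joint-space move.
- command_gripper(opening, force=None): finger opening in m; force is the grip in N (None keeps the last); returns when the fingers have stopped.
- r.hold(seconds).
- r.solve_ik(position, orientation): joint angles nearest the present ones, or None.
- r.read_state(): the state.
- optics.get_image(name): name is "side" or "top" or "wrist"; returns (picture, depth): 384x512x3 uint8, red, green, blue; 384x512 float32, m along the optical axis (not along the pixel's ray), 0 where there is no reading.
- optics.camera_model(name): a dict with "K" (3x3 intrinsics, pixels), "R" (3x3) and "t" (3): a world point X has camera coordinates R X + t; the wrist camera has in their place "tool_from_camera" (4x4, takes a point from camera to tool coordinates, whose origin is the TCP and whose axes are the flange's). Camera axes: x right, y down, z forward; pixel columns grow to the right and rows downward; lengths in m; the calibration is good to about 2 mm. A picture is of the moment at which its call begins: read the wrist's pose just before it. camera_model takes no time and is no camera call.
A pose or a line that the arm cannot do raises r.PlanningError and nothing moves.
- r.finish_job(): hands the job in; it is judged then, once.
The state is a dict: "time_s": time; "joint_positions": joint angles; "dq": joint speeds; "tau": joint torques, N m; "eef_pos": TCP position; "eef_rot": TCP orientation; "contact_force": force on the tool from outside, world axes, zero at the start; "torque": the same for the moment, N m; "grip_width": finger opening in m; "grip_force": force on a finger pad.
Only numpy, scipy, OpenCV 4.12 (cv2) and the standard library are available. Lean on these libraries where they do the work, as an engineer would, in place of code of your own. Each camera call takes 0.05 s, during which the arm holds its last target. There are 200 camera calls.

### The job

Swing the hinged cover of the small gear case shut and fasten it with its quarter-turn stud: press the wing head down and, if it will not go, feel for the slot by trying other angles until it drops through; then push it fully home and turn it a quarter turn clockwise until the cam catches. Let go with the cover shut and the fastener latched, and leave the tin, the bracelet and the pen where they are.

Things in the scene. Friction and masses are not known exactly. Their poses are not given: they have to be found in the camera images.
- case: Open-topped grey gear case, 150 (x) x 120 (y) x 75 mm tall, fixed. Origin at the centre of its underside; x points to the back (hinge side), z up. The cover's hinge line is along y at x +75, z +75 mm. The stud's axis, cover shut, is at x -40 mm, y 0. A shaft stub sticks out 28 mm on the +y side at x +20 mm.
- cover (a joint): Hinge of the flat aluminium cover (154 mm from hinge to front edge, 124 wide, 4 thick): rad, 0 shut, grows as the front edge swings up; starts 0.25 to 0.6. Stays where left; 2 to 6 N down near the front edge shuts it. Shut, its top is 79 mm above the table.
- cover_front (a point): Middle of the front edge of the cover, on its upper face. x points from there back to the hinge, along the cover; z is the cover's upper face normal.
- wing_head (a point): Centre of the stud's wing: plain steel bar 34 (x, along the bar) x 10 (y) x 22 (z) mm standing on a 28 mm round flange 3 mm thick; z up the stud's axis. 28 mm above the cover's top face with the stud up (107 mm above the table, cover shut). The cross-pin below lies along the bar, alike either way round.
- stud_press (a joint): Stud pushed down into the cover, m: 0 up, 0.0125 bottomed; spring 3 N (up) to 13 N (bottom). At a wrong angle the pin lands on a slotted plate at 0.0015; within 0.12 rad of the slot it passes. From 0.0115 it is under the plate: let go there it stays at 0.011 while between slot and catch; at the catch, a quarter turn clockwise of the slot, the spring lifts it to 0.008.
- stud_turn (a joint): Turn of the stud in the cover, rad, clockwise from above positive; 0 when the bar lies along the case's x. Slight friction holds it. The slot, hidden below a soft dust membrane, lies within 0.5 rad either way of the case's x and can only be felt. Under the plate stops block the pin 15 degrees anticlockwise of the slot and 15 degrees past the quarter turn; the catch notch takes it within 0.15 rad.
- lidded_tin: Bystander: round lidded metal tin, 58 mm across, 23 mm tall, standing on the table to the left (+y) of the case. Origin at the centre of its underside.
- bead_bracelet: Bystander: ring of dark beads, 68 mm across, 11 mm tall, lying to the right (-y) of the case. Origin at the centre of its underside.
- marker_pen: Bystander: slim white pen, 145 mm long (along its y), 9 mm thick, lying in front of the case. Origin at the centre of its underside.

How it is judged:
On the way, in this order (a step that is already met when the one before it is completed fails the run):
1. the cover is shut (value of joint cover below 0.03 rad), for 0.2 s.
2. the stud is pressed through the slot to the bottom, the cover still shut (value of joint stud_press above 0.0105 m and value of joint cover below 0.03 rad), for 0.1 s.
At the end, for the whole second after the job is handed in: The cover is shut (under 0.03 rad), the stud has sprung up from the bottom into its catch (between 7 and 10 mm down) with its bar across the case (more than 0.75 rad from the case's x axis), and is at rest (value of joint cover below 0.03 rad and value of joint stud_press between 0.007 and 0.01 m and angle between the x axis of wing_head and the x axis of case, either way round above 0.75 rad and velocity of joint stud_turn between -0.1 and 0.1 rad/s and velocity of joint stud_press between -0.01 and 0.01 m/s); the robot touches nothing.
It fails at once if the tin was pushed more than 30 mm (distance of lidded_tin from where it was at the start of the episode above 0.03 m).
It fails at once if the bracelet was pushed more than 30 mm (distance of bead_bracelet from where it was at the start of the episode above 0.03 m).
It fails at once if the pen was pushed more than 30 mm (distance of marker_pen from where it was at the start of the episode above 0.03 m).
It also fails if it takes over 72 s, if anything falls off the work surface, if the arm or the gripper's body presses on something with over 40 N, if the wrist force passes 120 N, or if a joint passes its speed limit or range.

## Working session

There is one attempt and no reset: what is moved stays moved. The work goes in short steps, each a Python script; the robot and the scene stay as the last script left them, time stands still between calls to the robot, and variables do not carry over. Pictures are saved under pics/ and viewed, at most 10 in all, crops included, and the job is handed in when it is done.

```bash
mkdir -p pics
python3 - <<'E'
from workcell import r, optics
import cv2,numpy as np
for n in ("side","top"):
    p,d=optics.get_image(n); cv2.imwrite(f"pics/{n}0.png",p[:,:,::-1]); np.savez(f"{n}0.npz",p=p,d=d)
    m=optics.camera_model(n); print(n,m["K"].round(1).tolist(),m["R"].round(3).tolist(),m["t"].round(3).tolist())
s=r.read_state(); print(s["time_s"],s["eef_rot"],s["eef_pos"],r.tip_extent, s["contact_force"])
E
```

```text
side [[407.0, 0.0, 250.9], [0.0, 407.0, 191.2], [0.0, 0.0, 1.0]] [[-0.933, -0.36, -0.017], [-0.182, 0.509, -0.841], [0.312, -0.782, -0.54]] [0.548, 0.153, 0.853]
top [[416.0, 0.0, 245.9], [0.0, 416.0, 192.0], [0.0, 0.0, 1.0]] [[-0.013, -0.999, -0.034], [-0.999, 0.015, -0.046], [0.046, 0.033, -0.998]] [0.07, 0.553, 0.924]
0.1 [ 1.34977616e-01  9.90848410e-01 -6.59214028e-04 -1.90012990e-04] [0.14027676 0.5055859  0.25570603] 0.025 [ 0.30381432 -0.15649388  0.02271715]
```

View pics/top0.png

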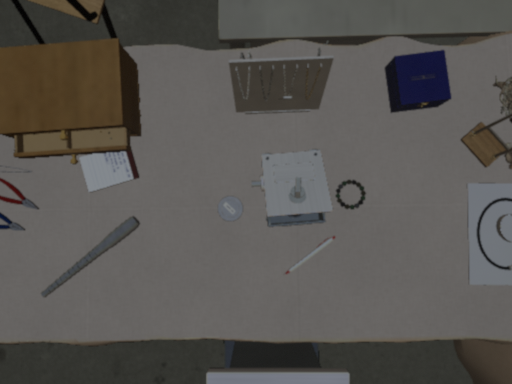

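View pics/side0.png

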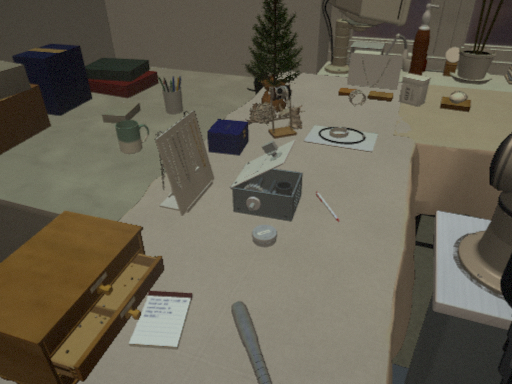

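Top view: cover is the pale quad with corners about (262,153), (322,150), (331,210), (266,218), the stud at (297,190), the tin at (230,208), the bracelet at (350,194) and the pen at (310,255). Side view: the cover is partly open and hinged at the far side.

```bash
cat > h.py <<'E'
import numpy as np,cv2
from workcell import r,optics,command_gripper
def pts(cam,d,uv):
    K,R,t=cam["K"],cam["R"],cam["t"]; uv=np.asarray(uv,float).reshape(-1,2)
    z=np.array([d[int(round(v)),int(round(u))] for u,v in uv])
    c=np.c_[(uv[:,0]-K[0,2])/K[0,0]*z,(uv[:,1]-K[1,2])/K[1,1]*z,z]
    return (c-t)@R
E
python3 - <<'E'
from h import *
f=np.load("top0.npz");p,d=f["p"],f["d"];cam=optics.camera_model("top")
print("table z",pts(cam,d,[(200,160),(350,240),(250,240)]).round(4).tolist())
v,u=np.mgrid[140:230,255:340]; uv=np.c_[u.ravel(),v.ravel()]
P=pts(cam,d,uv); col=p[uv[:,1],uv[:,0]].astype(int).mean(1)
hi=(P[:,2]>.06)
# plane fit robust: z vs xy
Q=P[hi]; A=np.c_[Q[:,:2],np.ones(len(Q))]; w=np.ones(len(Q),bool)
for _ in range(15):
    c=np.linalg.lstsq(A[w],Q[w,2],rcond=None)[0]; e=Q[:,2]-A@c; w=abs(e)<.004
g=-c[:2]; th=np.arctan(np.linalg.norm(g)); print("plane",c,"angle",th,"yaw of +x",np.arctan2(g[1],g[0]),w.sum(),len(w))
I=np.where(hi)[0][w]; m=np.zeros(p.shape[:2],np.uint8); m[uv[I,1],uv[I,0]]=255
m=cv2.morphologyEx(m,cv2.MORPH_CLOSE,np.ones((15,15)))
m=cv2.morphologyEx(m,cv2.MORPH_OPEN,np.ones((7,7)))
ct=max(cv2.findContours(m,0,2)[0],key=cv2.contourArea)
q=cv2.approxPolyDP(ct,6,True).reshape(-1,2); print(q.tolist())
K=cam["K"];R=cam["R"];t=cam["t"];C=-R.T@t
for a in q:
    ray=R.T@np.array([(a[0]-K[0,2])/K[0,0],(a[1]-K[1,2])/K[1,1],1]); s=(c@[C[0],C[1],1]-C[2])/(ray[2]-c[:2]@ray[:2]); print(a,(C+s*ray).round(4))
B=Q[e>.012]; print("stud",len(B),B.mean(0) if len(B) else None,(e.max()))
big=cv2.resize(p[130:240,210:370],None,fx=5,fy=5,interpolation=cv2.INTER_CUBIC); cv2.imwrite("pics/c1.png",cv2.convertScaleAbs(big[:,:,::-1],alpha=1.4))
E
```

```text
table z [[0.63, 0.1678, 0.0011], [0.4429, -0.1706, -0.0005], [0.4456, 0.0551, 0.0034]]
plane [-0.66885236 -0.0471139   0.50289297] angle 0.5906584205547618 yaw of +x 0.07032375382518119 3698 4198
[[319, 150], [262, 154], [267, 215], [331, 211]]
[319 150] [ 0.6366 -0.0935  0.0815]
[262 154] [0.6305 0.0256 0.08  ]
[267 215] [0.5032 0.0185 0.1654]
[331 211] [ 0.5092 -0.1011  0.1671]
stud 211 [ 0.54503193 -0.0288504   0.27293608] 0.790498327215707
```

View pics/c1.png

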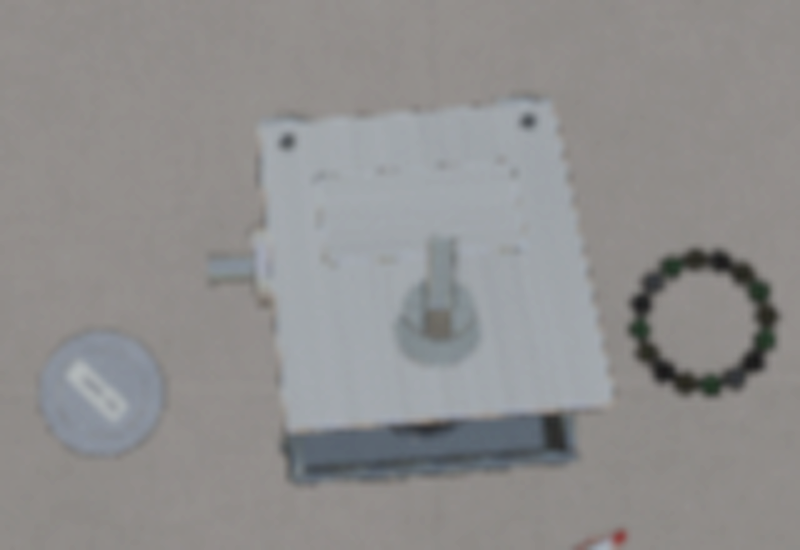

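Cover edge comes out 0.153 m by 0.120 m with the hinge top at z≈0.08, which agrees with the given sizes; angle is ~0.59. Next I push it shut along its arc, offset from the stud, then take a closer look.

```bash
cat >> h.py <<'E'
from scipy.spatial.transform import Rotation as Ro
YAW=0.057; H=np.array([0.631,-0.0343])   # hinge mid, world
def q(psi): return (Ro.from_euler('z',psi)*Ro.from_euler('x',np.pi)).as_quat()
def W(x,y,z): # x from hinge (back +), y left, in case axes
    c,s=np.cos(YAW),np.sin(YAW); return np.array([H[0]+c*x-s*y,H[1]+s*x+c*y,z])
E
cat > a.py <<'E'
from h import *
for k in (0,np.pi):
    for a in (-.6,0,.6,1.57,2.2):
        j=r.solve_ik(W(-.115,0,.123),q(YAW-a+k)); print(k,a,None if j is None else j.round(2))
command_gripper(0.0)
Q=q(YAW+np.pi)
rho=.143; te=r.tip_extent
def at(th,up=0): return W(-rho*np.cos(th)+.004*np.sin(th),.038,.075+rho*np.sin(th)+.004*np.cos(th)+te+up)
r.reach(at(.6,.06),Q); r.move_straight(at(.6,.012),speed=.15)
for th in (.5,.4,.3,.2,.1,.03): print(th,r.move_straight(at(th),speed=.08,max_force=20),r.read_state()["contact_force"].round(1))
print(r.move_straight(at(0,-.004),speed=.03,max_force=10)); r.hold(.4)
s=r.read_state(); print(s["contact_force"].round(1),s["eef_pos"][2]-te,s["time_s"])
r.move_straight(at(0,.06),speed=.15)
# look from above the stud
r.reach(W(-.115,0,.30),q(YAW+np.pi)); s=r.read_state(); p,d=optics.get_image("wrist")
np.savez("w1.npz",p=p,d=d,pos=s["eef_pos"],rot=s["eef_rot"]); cv2.imwrite("pics/w1.png",p[:,:,::-1]); print(s["time_s"],optics.camera_model("wrist"))
E
python3 a.py
```

```text
0 -0.6 [-0.23  0.48  1.72 -0.    0.94  0.69]
0 0 [-0.23  0.48  1.72 -0.    0.94  1.29]
0 0.6 [-0.23  0.48  1.72 -0.    0.94  1.89]
0 1.57 [-0.23  0.48  1.72 -0.    0.94  2.86]
0 2.2 [-0.23  0.48  1.72 -0.    0.94 -2.8 ]
3.141592653589793 -0.6 [-0.23  0.48  1.72  0.    0.94 -2.45]
3.141592653589793 0 [-0.23  0.48  1.72  0.    0.94 -1.85]
3.141592653589793 0.6 [-0.23  0.48  1.72  0.    0.94 -1.25]
3.141592653589793 1.57 [-0.23  0.48  1.72 -0.    0.94 -0.28]
3.141592653589793 2.2 [-0.23  0.48  1.72 -0.    0.94  0.35]
0.5 False [-0.1  0.6 -0.3]
0.4 False [ 0.1 -0.1  0. ]
0.3 False [ 0.4 -0.   0.5]
0.2 False [-0.1  1.1 -1.2]
0.1 False [-0.1  0.3  0.2]
0.03 False [0.2 0.2 0.1]
True
[-1.7  1.2  9.9] 0.07891770201939349 6.2917
7.4833 {'K': array([[277.67555273,   0.        , 256.26728614],
       [  0.        , 277.67555273, 189.62382415],
       [  0.        ,   0.        ,   1.        ]]), 'tool_from_camera': array([[ 2.84973924e-04, -9.58286071e-01, -2.85810646e-01,
         7.37151393e-02],
       [ 9.99999749e-01,  8.78943971e-05,  7.02373683e-04,
        -6.70028161e-04],
       [-6.47953763e-04, -2.85810774e-01,  9.58285856e-01,
        -1.18494376e-01],
       [ 0.00000000e+00,  0.00000000e+00,  0.00000000e+00,
         1.00000000e+00]])}
```

View pics/w1.png

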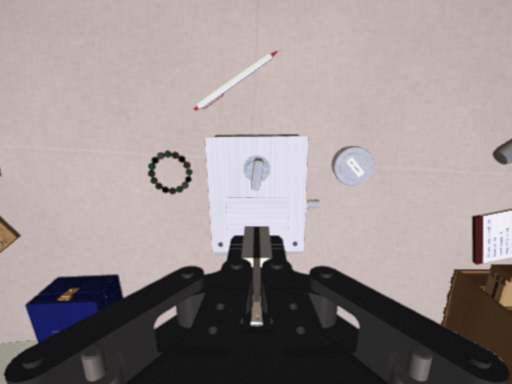

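The cover is shut (x 207–308, front edge at row 135), and the wing is at about (257,173), nearly along the case x. I'll measure the bar from the depth and cover-edge points.

Run:
```python
from h import *
f=np.load("w1.npz");p,d=f["p"],f["d"]; cm=optics.camera_model("wrist")
T=np.eye(4);T[:3,:3]=Ro.from_quat(f["rot"]).as_matrix();T[:3,3]=f["pos"]; T=T@cm["tool_from_camera"]
cam=dict(K=cm["K"],R=T[:3,:3].T,t=-T[:3,:3].T@T[:3,3])
v,u=np.mgrid[128:222,200:316]; uv=np.c_[u.ravel(),v.ravel()]; P=pts(cam,d,uv)
cs=W(-.115,0,0)
near=np.hypot(*(P[:,:2]-cs[:2]).T)<.03
for lo,hi in((.104,.13),(.112,.125),(.088,.1)):
    B=P[near&(P[:,2]>lo)&(P[:,2]<hi)]
    if len(B)<8: print(lo,len(B)); continue
    (c,wh,_)=cv2.minAreaRect((B[:,:2]*1000).astype(np.float32)); ev=np.linalg.eigh(np.cov(B[:,:2].T))[1][:,1]
    print(lo,len(B),"mean",B.mean(0).round(4),"rect",np.round(c,1),np.round(wh,1),"yaw",np.arctan(ev[1]/ev[0]))
C=P[(P[:,2]>.07)&(P[:,2]<.088)]; c,wh,a=cv2.minAreaRect((C[:,:2]*1000).astype(np.float32)); print("cover",len(C),np.median(C[:,2]),c,wh,a)
print("expected stud",cs)
b=cv2.resize(p[125:225,195:320],None,fx=6,fy=6,interpolation=cv2.INTER_CUBIC); cv2.imwrite("pics/w1c.png",b[:,:,::-1])
```

```text
0.104 283 mean [ 0.5127 -0.0408  0.118 ] rect [513.9 -40.7] [10.  33.6] yaw -0.08173186475629117
0.112 269 mean [ 0.5134 -0.0408  0.1185] rect [513.9 -40.7] [10.  33.6] yaw -0.08532050654900222
0.088 215 mean [ 0.514  -0.0411  0.0967] rect [514.4 -40.5] [27.3 24.7] yaw 1.5221818410794061
cover 7893 0.07998543271551414 (530.6324462890625, -39.619468688964844) (110.91242218017578, 124.29290008544922) 3.711505889892578
expected stud [ 0.51618677 -0.04085145  0.        ]
```

View pics/w1c.png

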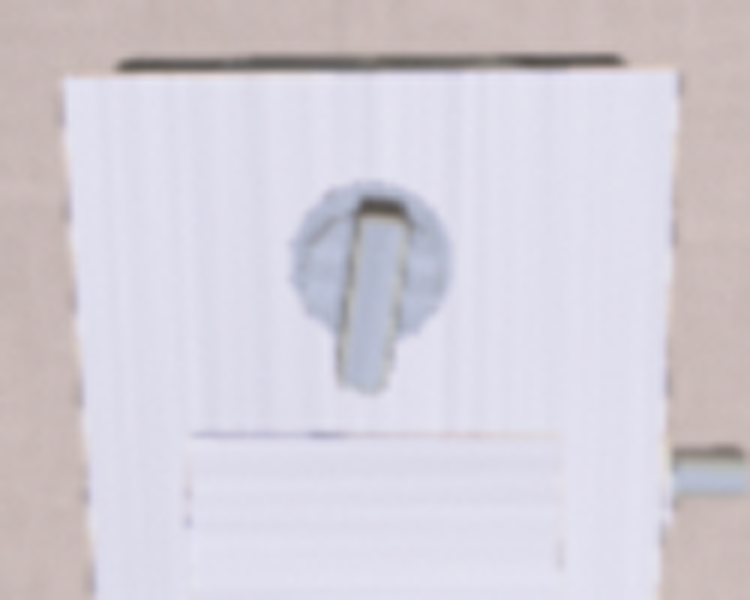

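The wing measures 10×33.6 mm with its top at z 0.118 as expected, centre (0.5139,-0.0407), turn ≈ +0.145 rad. Now I grasp it and feel for the slot.

```bash
cat > b.py <<'E'
from h import *
X,Y=.5139,-.0407; a0=.145; Z=.1225
Q0=q(-.083+np.pi)
command_gripper(.06)
r.reach([X,Y,.20],Q0); r.move_straight([X,Y,Z],speed=.1,max_force=15)
command_gripper(0.0,force=50); r.hold(.2)
s=r.read_state(); z0=s["eef_pos"][2]; j0=np.array(s["joint_positions"]); print("grip",s["grip_width"],s["grip_force"],z0,s["contact_force"].round(1),s["time_s"])
for a in (a0,a0+.18,a0-.18,a0+.36,a0-.36,a0-.54):
    if abs(a)>.6: continue
    psi=-.083+np.pi-(a-a0)
    r.reach([X,Y,z0],q(psi))
    hit=r.move_straight([X,Y,z0-.0135],speed=.02,max_force=20); r.hold(.15)
    s=r.read_state(); dz=z0-s["eef_pos"][2]
    print(round(a,3),hit,"dz",round(dz*1000,2),s["contact_force"].round(1),s["grip_width"],round(s["time_s"],1))
    if dz>.009: break
    r.move_straight([X,Y,z0],speed=.05)
E
python3 b.py
```

```text
grip 0.008651338427978637 53.11292588710785 0.12269501255539318 [0.1 3.5 2.5] 10.25
0.145 True dz 1.22 [-2.2  1.2  6.9] 0.009061665361935605 11.0
0.325 True dz 1.22 [-1.3  1.   5.7] 0.008893839507104108 12.0
-0.035 True dz 1.25 [-1.6  0.4  6.9] 0.009248825080476171 13.1
0.505 True dz 1.24 [-0.7  0.7  6.1] 0.008859606979595517 14.4
-0.215 True dz 1.46 [-1.7  0.6  9.4] 0.00819347517706976 15.9
-0.395 False dz 12.4 [-0.1 -2.4 13.2] 0.008570989884016092 17.4
```

At −0.395 rad it dropped through (12.4 mm, 13 N). Push home, then turn clockwise.

```bash
cat > c.py <<'E'
from h import *
X,Y=.5139,-.0407
s=r.read_state(); z=s["eef_pos"][2]
r.move_straight([X,Y,z-.0012],speed=.02,max_force=12); r.hold(.3)
s=r.read_state(); zb=s["eef_pos"][2]; print("bottom",zb,s["contact_force"].round(1))
for a in (0,.4,.8,1.15):
    r.reach([X,Y,zb],q(-.083+np.pi-(a-.145))); s=r.read_state(); print(a,s["eef_pos"][2].round(4),s["contact_force"].round(1),s["torque"].round(2))
r.hold(.2)
print(r.move_straight([X,Y,zb+.005],speed=.02)); r.hold(.2)
s=r.read_state(); print("lift",s["eef_pos"][2]-zb,s["contact_force"].round(1),s["torque"].round(2),s["grip_width"],s["time_s"])
E
python3 c.py
```

```text
bottom 0.11027823541890468 [-0.2 -2.3 14.2]
0 0.1112 [-0.7 -0.8 12.1] [-0.12  0.07 -0.06]
0.4 0.1112 [-0.5  1.9 12.8] [ 0.25 -0.04 -0.07]
0.8 0.1112 [ 2.5  4.3 12.6] [ 0.7  -0.22 -0.03]
1.15 0.1113 [ 3.4  6.5 12.8] [ 0.97 -0.42 -0.02]
False
lift 0.004379339560692225 [ 8.3  5.5 -2.7] [ 0.8  -1.28 -0.03] 0.008921114158812983 20.55
```

```bash
cat > d.py <<'E'
from h import *
X,Y=.5139,-.0407
command_gripper(.06); r.hold(.2)
s=r.read_state(); r.move_straight([*s["eef_pos"][:2],.21],speed=.12)
r.reach(W(-.115,0,.30),q(YAW+np.pi)); s=r.read_state(); p,d=optics.get_image("wrist")
cm=optics.camera_model("wrist"); cv2.imwrite("pics/w2.png",cv2.resize(p[125:225,195:320],None,fx=6,fy=6)[:,:,::-1])
T=np.eye(4);T[:3,:3]=Ro.from_quat(s["eef_rot"]).as_matrix();T[:3,3]=s["eef_pos"]; T=T@cm["tool_from_camera"]
cam=dict(K=cm["K"],R=T[:3,:3].T,t=-T[:3,:3].T@T[:3,3])
v,u=np.mgrid[128:222,200:316]; P=pts(cam,d,np.c_[u.ravel(),v.ravel()])
B=P[(np.hypot(*(P[:,:2]-[X,Y]).T)<.03)&(P[:,2]>.1)&(P[:,2]<.13)]
c,wh,_=cv2.minAreaRect((B[:,:2]*1000).astype(np.float32)); ev=np.linalg.eigh(np.cov(B[:,:2].T))[1][:,1]
C=P[(P[:,2]>.07)&(P[:,2]<.088)]
print("top z",np.median(B[:,2]),c,wh,"a",.062-np.arctan2(ev[1],ev[0]),"cover z",np.median(C[:,2]),C[:,2].std(),s["contact_force"],s["time_s"])
E
python3 d.py
```

```text
top z 0.11000092753992323 (514.240478515625, -40.646080017089844) (10.303483963012695, 33.661598205566406) a -1.9927322309274713 cover z 0.07995296027797505 0.0010267162680781413 [-0.46293334  0.18069654  0.03932454] 23.2917
```

View pics/w2.png

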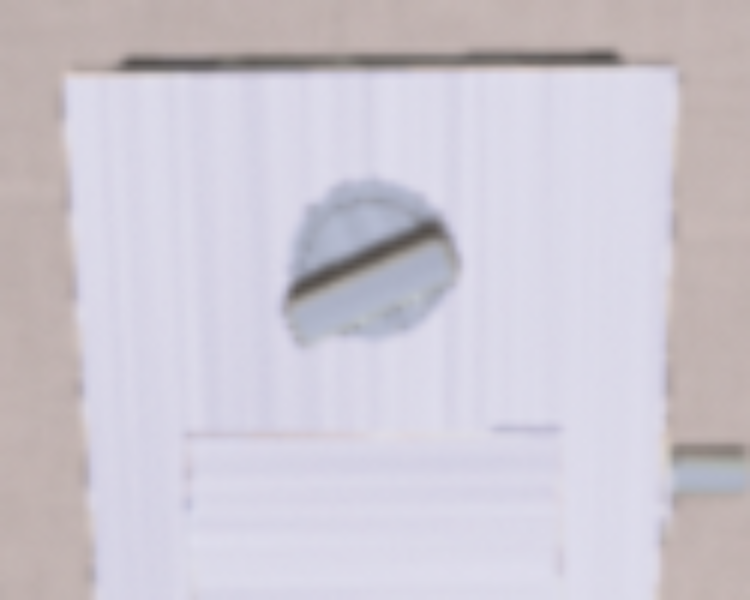

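The picture shows the wing lying across the case, from (290,315) to (450,245), with the cover shut. It turned to 1.15 rad and its top dropped 8.5 mm to z 0.110, so it is in the catch.

```bash
python3 -c "
from workcell import r
print(r.finish_job())"
```

```text
the job is handed in; nothing more can be done
None
```

The cover is shut and the stud is latched in its catch: about 8.5 mm down, bar at 1.15 rad to the case. The tin, bracelet and pen weren't touched, and I handed the job in at about 23 s; it returned no verdict.

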